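# Centre the scoop clip on its rail and drive its screw home

## Task

Push the carriage that carries the scoop clip along its rail until it sits midway between the two end stops. Then take the screwdriver from its fork, drive the carriage's screw fully home (clockwise, keeping the bit pressed down in the slot as the screw sinks), and hang the screwdriver upright back in the fork. Leave the other things on the deck where they are.

Things in the scene. Friction and masses are not known exactly. Their poses are not given: they have to be found in the camera images.
- rail_mid (a point): Galvanised rail fixed on the deck, 300 mm long, 34 wide, 16 high. The point is midway between the end stops, on the rail's top; y runs along the rail, x across it (away from the robot, +-0.35 rad), z up. The two dark steel end stops (14 mm along the rail, 44 wide, tops 24 mm above the deck) are centred 130 mm either side of this point.
- carriage (a joint): Slide of the carriage along the rail's +y axis in m; 0 = midway between the stops, limits +-0.085. It always starts 45 to 75 mm on the +y side. About 6 N of dry friction: it stays where it is left.
- carriage_top (a point): Carriage: galvanised block, 70 mm along the rail (y), 64 across (x), from 17 to 43 mm above the deck. The point is the centre of its top face, under the screw's head; axes as the rail's. Its end faces (35 mm either side in y) can be pushed above the stops. A clipped purple scoop sticks out on its far side, 30 to 228 mm in +x, up to 32 mm either side, 66 mm above the deck.
- slot (a point): Big slotted steel screw on the carriage, head 46 mm across, 11 thick. The point is the centre of the slot's floor, 6 mm below the head's top face, 54 mm above the deck at turn 0; x runs along the slot (a half turn is the same), z up. Slot 26 mm long with closed ends, 6 wide; its lowest 3 mm are straight, the upper 3 mm flare out at 45 degrees on all sides.
- screw (a joint): Turn of the screw in rad, growing clockwise seen from above; 0 = fully out (slot along the rail), hard stop at 1.30 = fully home. It starts between 0 and 0.3. The head sinks 4 mm per rad, so the bit must follow it down. Turning takes about 0.12 N m; pushing alone, up to 25 N, does not turn it.
- driver: Screwdriver, 149 mm long, about 0.22 kg, upright in the fork. Origin: middle of the bit's lower edge; z up along its axis, x along the bit's width. Flat bit 22 mm wide, 3.5 thick, 22 high; round shank 10 mm thick up to 70 mm; black square handle 30 by 30 mm (faces along x and y) from 70 to 145 mm. Any two opposite faces may be gripped.
- bit (a point): Middle of the lower edge of the screwdriver's bit, same axes as driver.
- neck (a point): On the screwdriver's axis at the handle's flat underside, 70 mm above the bit's edge: this face rests on the fork.
- handle (a point): On the screwdriver's axis, 112 mm above the bit's edge, middle of the handle: the place to grip.
- seat (a point): Fixed fork stand, a plate with two prongs. The point is on the fork's top face, 95 mm above the deck, where the screwdriver's axis hangs; +x points into the fork. Prongs 8 mm thick, 15 wide, with a 16 mm gap from 22 mm in front of the point to 12 mm behind it. A column, no higher, stands 45 to 59 mm behind; base plate 120 by 100 mm, 10 high.
- mouth (a point): Middle of the fork's open mouth, 22 mm in front (-x, towards the robot, +-0.4 rad) of seat, same axes. The bit is wider than the gap unless turned along it: to take the screwdriver lift it about 10 mm, slide it out through the mouth, and return it the same way.
- cups: Bystander: two nested aluminium cups, 76 mm across, 99 mm high, origin under the centre.
- bucket: Bystander: closed turquoise bucket with twist cap, 202 mm across, 200 mm high, origin under the centre.
- tin: Bystander: flat steel tin, 74 mm across, 28 mm high, origin under the centre.
- bowl: Bystander: steel bowl, 130 mm across, 45 mm high, origin under the centre.
- brush: Bystander: hand brush about 170 mm long, lying on the deck.
Things that resemble listed ones, but are neither listed nor needed, are in the scene too. What is shaped like the driver but pink or red is not meant.

How it is judged:
By the outcome, as a careful person would: the job done as asked, in the order asked, and still so for the second after the job is handed in, with the robot touching nothing.
It also fails if it takes over 72 s, if anything falls off the work surface, if the arm or the gripper's body presses on something with over 40 N, if the wrist force passes 120 N, or if a joint passes its speed limit or range.

## Robot

A 6-joint arm with a two-finger parallel gripper is mounted at the origin on the work surface. World frame = base frame: x ahead of the robot, y to its left, z up, the work surface at z = 0. Lengths are in mm, angles in rad, forces in N, time in s.
With the tool pointing down it reaches from about 350 to 775 mm from the base axis. Payload 7.3 kg.
Tool frame: the origin (TCP) lies at the very end of the fingers, on their centre line; the grasp point (between the pads) lies 19 mm behind it (bot.tcp_to_grasp is the distance from the TCP to the grasp point, in mm); z points along the fingers, y is the direction in which the jaws open and shut (so a half turn about z gives the same grasp; the last joint's range is limited). The gripper opens to 92 mm and grips with 3 to 60 N. Pads are 19 mm wide; open, the fingers measure 130 mm over their backs; the gripper's body (75 mm by 190 mm) begins 47 mm behind the grasp point.
Start: joints at [-1.39, 0.342, 1.524, -0, 1.275, -0.146], TCP at [168.555, -497.226, 226.741] pointing down, gripper open.
Joint ranges: [-2.53, 2.53], [-0.77, 2.02], [0.04, 2.7], [-1, 4.14], [0.28, 2.66], [-3.11, 3.11]. Speed limits (rad/s): [2.57, 2.57, 3.14, 3.14, 3.14, 3.14].

## Interface

Orientations are given as [roll, pitch, yaw] about the fixed x, y, z axes, in that order (R = Rz(yaw) Ry(pitch) Rx(roll)).
In Python, from plant import bot gives the robot as it stands. The module is installed in compiled form; this text tells all that it offers.
- The arm moves only by the tool carry_out, never from a script. Its argument "motion" is a list of rows, each a list of 5 numbers: the closure, from 0 (fully open) to 1 (shut), then the shift along the tool's x, y, z in mm, then the turn about the tool's z in degrees. In form: [[claw, dx, dy, dz, spin], ...]. A call has 1 to 10 rows; each row is the pose to reach, as a shift and turn from the pose measured when the call began, along the tool's axes at that moment; what a row does not reach only later rows make up. A row lasts 1/8 s, in which the tool goes at most 62.5 mm and 10.7 degrees, less where a joint would pass 70% of its speed; a pose out of reach is approached as far as the arm can. A call with a gripper value outside its range is refused whole. The fingers move at their own pace and stop on an object; the grip force is fixed at half the most. Time passes only in rows, so rows that repeat a pose let the fingers close. It gives the time, the measured TCP pose, the force and the opening at its end, in the units of the state.
- bot.get_obs(): the state, without advancing time (a new reading comes with each control period).
- bot.capture(name): name is "side" or "top"; returns a dict with "color" (480x640x3 uint8, red, green, blue), "depth" (480x640 float32, mm along the optical axis (not along the pixel's ray), 0 where there is no reading), "K" (3x3 intrinsics, pixels), "camera_from_world" (4x4, takes a point from world to camera coordinates). Camera axes: x right, y down, z forward; pixel columns grow to the right and rows downward; lengths in mm; the calibration is good to about 2 mm. A picture is of the moment at which its call begins.
- bot.close_job(): hands the job in, once; it reports no verdict.
The state is a dict: "time": time; "joint_positions": joint angles; "dq": joint speeds; "tau": joint torques, N m; "tool_pos": TCP position; "tcp_rot": TCP orientation; "contact_force": force on the tool from outside, world axes, zero at the start; "moment": the same for the moment, N m; "grip_width": finger opening in mm.
Only numpy, scipy, OpenCV 4.12 (cv2) and the standard library are available. Lean on these libraries where they do the work, as an engineer would, in place of code of your own. Each camera call takes 0.05 s, during which the arm holds its last target.

## Working session

There is one attempt and no reset: what is moved stays moved. The work goes in short steps, Python scripts to look and compute and a tool call to move; the robot and the scene stay as the last step left them, time stands still between calls to the robot, and variables do not carry over. Pictures are saved under pics/ and viewed, and the job is handed in when it is done.

Besides the shell and the picture viewer there is one more tool, called after "Emit:" as name(argument=value, ...) on one line, values as JSON. carry_out: Moves the arm, as the interface text tells. Its arguments: {"type":"object","properties":{"motion":{"type":"array","items":{"type":"array","items":{"type":"number"}}}},"required":["motion"]}

```bash
mkdir -p pics; cat > h.py <<'E'
import numpy as np, cv2
from plant import bot
def cap(n,save=None):
    c=bot.capture(n)
    if save: cv2.imwrite(f'pics/{save}.png',c['color'][:,:,::-1])
    np.savez(f'last_{n}.npz',**c)
    return c
def pts(c):
    K=c['K'];d=c['depth'].astype(float);v,u=np.mgrid[0:480,0:640]
    P=np.stack([(u-K[0,2])/K[0,0]*d,(v-K[1,2])/K[1,1]*d,d,np.ones_like(d)],-1)
    return (P@np.linalg.inv(c['camera_from_world']).T)[...,:3]
def ray(c,u,v,z):
    K=c['K'];T=np.linalg.inv(c['camera_from_world'])
    d=T[:3,:3]@np.array([(u-K[0,2])/K[0,0],(v-K[1,2])/K[1,1],1.]);o=T[:3,3]
    return o+d*(z-o[2])/d[2]
def proj(c,p):
    q=c['camera_from_world']@np.append(p,1.);q=c['K']@q[:3];return q[:2]/q[2]
E
python3 - <<'E'
from h import *
for n in('top','side'):
    c=cap(n,n+'0'); T=np.linalg.inv(c['camera_from_world']);print(n,c['K'][0],T.round(2))
print(bot.get_obs())
E
```

```text
top [468.63355286   0.         321.0099721 ] [[-1.00000e-02 -9.90000e-01  1.40000e-01  4.19240e+02]
 [-1.00000e+00  1.00000e-02 -2.00000e-02  9.55700e+01]
 [ 2.00000e-02 -1.40000e-01 -9.90000e-01  1.18066e+03]
 [ 0.00000e+00  0.00000e+00  0.00000e+00  1.00000e+00]]
side [551.76460494   0.         323.06485422] [[ 9.9000e-01 -1.0000e-01  1.1000e-01  4.2933e+02]
 [-1.5000e-01 -5.6000e-01  8.2000e-01 -9.3000e+02]
 [-2.0000e-02 -8.2000e-01 -5.7000e-01  8.0567e+02]
 [ 0.0000e+00  0.0000e+00  0.0000e+00  1.0000e+00]]
{'time': 0.1, 'joint_positions': array([-1.39001413e+00,  3.42639377e-01,  1.52489378e+00,  2.72578998e-05,
        1.27536563e+00, -1.46000633e-01]), 'dq': array([ 0.00126555, -0.00169171, -0.00374177,  0.00033955,  0.00119498,
        0.00105387]), 'tau': array([ 1.85691286e-03, -4.32002950e+01, -2.44694710e+01,  7.19443965e-02,
        5.25439787e-02, -3.96324151e-05]), 'tool_pos': array([ 168.49102614, -496.87068995,  226.1312144 ]), 'tcp_rot': array([-3.14030421e+00, -2.15808316e-04,  3.26774740e-01]), 'contact_force': array([ 0.34349771, -0.78288786,  0.84058506]), 'moment': array([-0.01221691, -0.01147716, -0.03659652]), 'grip_width': 92.20102378996604}
```

View pics/top0.png

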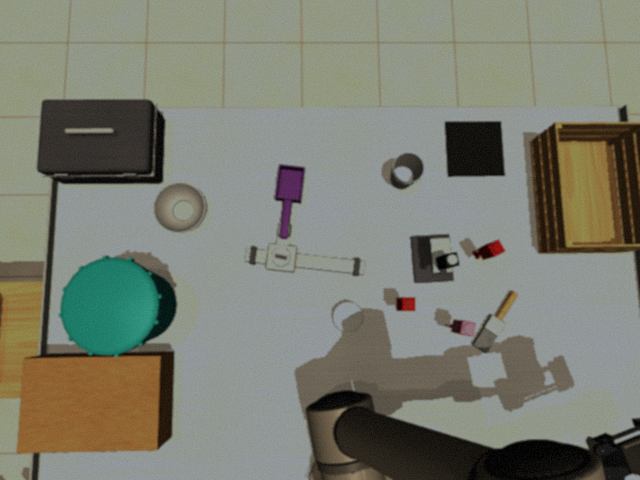

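View pics/side0.png

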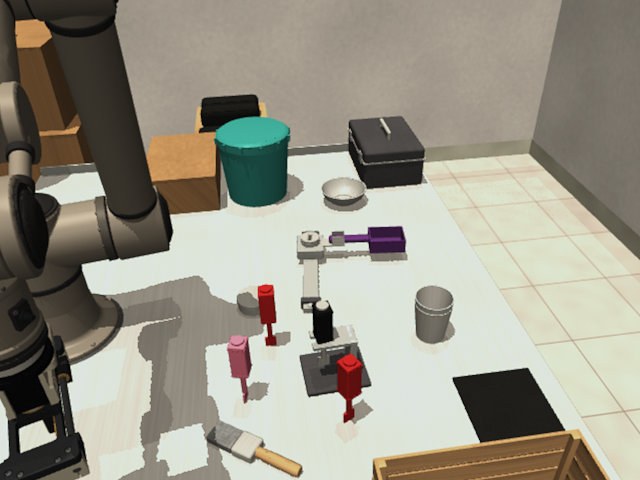

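Top view: the rail runs from the stop at (251,255) to the one at (359,267), with the carriage at (281,257). The fork is at (433,258) and the black driver at (447,260). The red and pink drivers at (405,304), (490,249) and (462,327) are decoys. I'll zoom in.

```bash
python3 - <<'E'
import numpy as np,cv2
a=cv2.imread('pics/top0.png');b=cv2.imread('pics/side0.png')
r=lambda i,x,y,w,h,s:cv2.resize(i[y:y+h,x:x+w],None,fx=s,fy=s,interpolation=cv2.INTER_CUBIC)
cv2.imwrite('pics/z1.png',r(a,235,220,133,70,6))
cv2.imwrite('pics/z2.png',r(a,400,225,80,65,8))
cv2.imwrite('pics/z3.png',r(b,285,220,100,90,6))
cv2.imwrite('pics/z4.png',r(b,290,285,90,120,5))
E
```

```text
(no output)
```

View pics/z1.png

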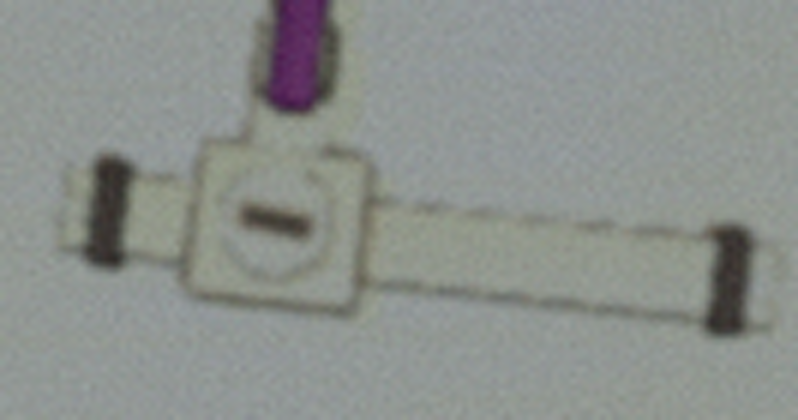

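View pics/z2.png

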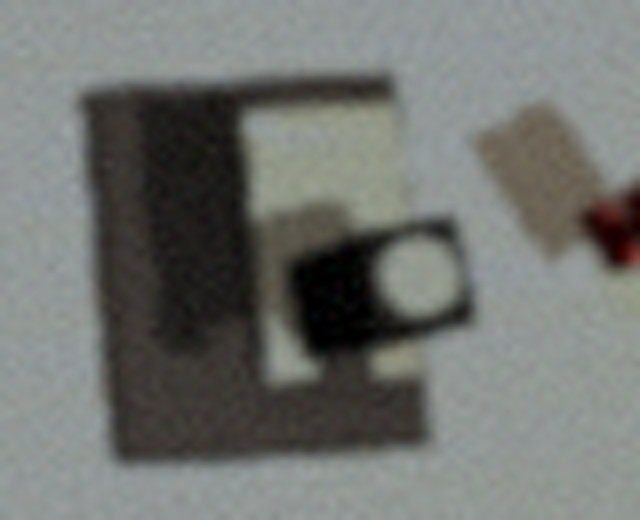

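View pics/z3.png

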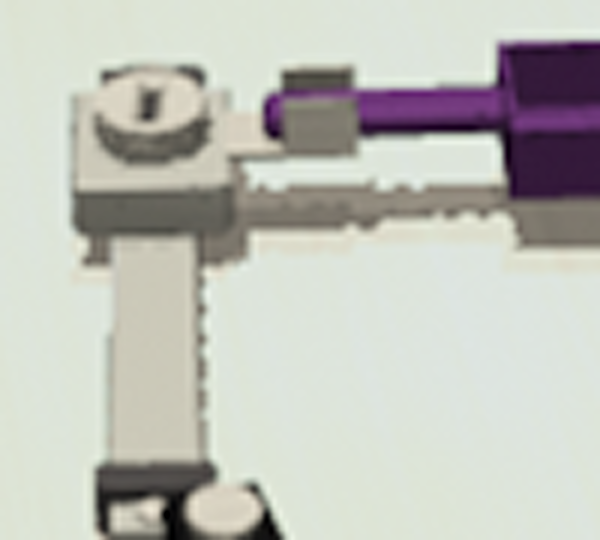

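View pics/z4.png

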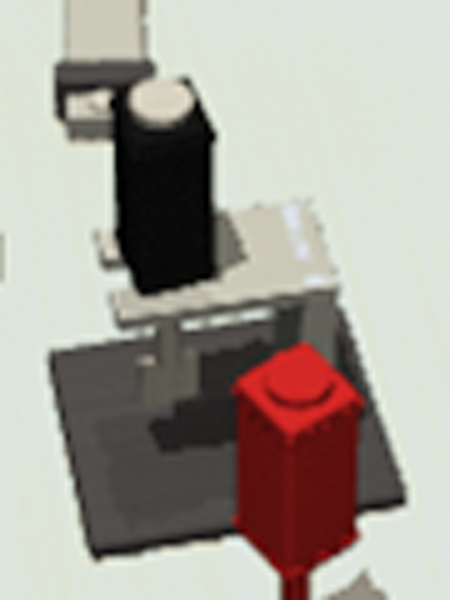

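```bash
cat > m.py <<'E'
from h import *
c=dict(np.load('last_top.npz'));s=dict(np.load('last_side.npz'))
im=c['color'].astype(int);mx=im.max(2);hsv=cv2.cvtColor(c['color'],cv2.COLOR_RGB2HSV)
def cc(mask,x0,y0,x1,y1,mina=8):
    m=np.zeros(mask.shape,np.uint8);m[y0:y1,x0:x1]=mask[y0:y1,x0:x1]
    n,l,st,ce=cv2.connectedComponentsWithStats(m)
    return [(st[i,4],ce[i],cv2.minAreaRect(np.argwhere(l==i)[:,::-1].astype(np.float32)),l==i) for i in range(1,n) if st[i,4]>=mina]
dark=(mx<115)
print('rail')
S=[]
for a,ce,r,l in cc(dark,240,240,370,285):
    z=24 if abs(ce[0]-281)>15 else 56
    print(a,ce.round(1),np.round(r[1],1),round(r[2],1),ray(c,*ce,z).round(1))
P=pts(c)
for nm,(u,v) in dict(head=(281,262),car=(273,266),rail=(330,263),fork=(445,243),cap=(452,259)).items():
    print(nm,np.median(P[v-1:v+2,u-1:u+2].reshape(-1,3),0).round(1))
# red things
red=(hsv[...,1]>120)&((hsv[...,0]<8)|(hsv[...,0]>165))
for a,ce,r,l in cc(red,380,220,520,345): 
    q=P[l];print('red',a,ce.round(1),np.percentile(q,[2,50,98],axis=0).round(0).tolist())
E
python3 m.py
```

```text
rail
129 [252.7 255.1] [ 8.1 18.3] 4.4 [551.2 238.3  24. ]
45 [280.6 256.5] [11.4  3.6] 14.0 [543.4 167.2  56. ]
128 [356.1 266.3] [ 7.3 18.2] 4.1 [520.3 -17.4  24. ]
10 [272.7 269.4] [7. 1.] -0.0 [512.5 186.2  56. ]
head [529.9 166.2  58.1]
car [521.9 186.6  42.3]
rail [530.1  46.8  15.4]
fork [ 566.5 -222.5   92.9]
cap [ 520.6 -212.4  172.9]
red 306 [489.7 249.9] [[532.0, -334.0, 10.0], [546.0, -315.0, 139.0], [561.0, -305.0, 151.0]]
red 222 [405.8 303.9] [[412.0, -131.0, 80.0], [425.0, -113.0, 144.0], [438.0, -105.0, 150.0]]
red 80 [456.8 326.3] [[363.0, -240.0, 58.0], [374.0, -234.0, 109.0], [384.0, -231.0, 139.0]]
```

```bash
cat > m2.py <<'E'
from m import *
print('---')
# cap: light blob inside handle
g=c['color'].min(2)
for a,ce,r,l in cc(g>125,446,251,459,268,20): print('cap top',a,ce.round(2),ray(c,*ce,174).round(1))
b=r_=cv2.resize(c['color'][245:275,430:465],None,fx=20,fy=20,interpolation=cv2.INTER_CUBIC)
cv2.imwrite('pics/z5.png',b[:,:,::-1])
b=cv2.resize(s['color'][290:350,300:370],None,fx=10,fy=10,interpolation=cv2.INTER_CUBIC)
cv2.imwrite('pics/z6.png',b[:,:,::-1])
b=cv2.resize(c['color'][240:272,268:296],None,fx=18,fy=18,interpolation=cv2.INTER_CUBIC)
cv2.imwrite('pics/z7.png',b[:,:,::-1])
# base plate corners from top zoom (z=10)
for u,v in [(85,95),(118,460),(428,440),(392,75)]: print('base',ray(c,400+u/8-.5,225+v/8-.5,10).round(1))
# fork plate
for u,v in [(243,110),(268,385),(400,105),(425,378)]: print('fork',ray(c,400+u/8-.5,225+v/8-.5,95).round(1))
# scene extents at handle
E
python3 m2.py | sed -n '/---/,$p'
```

```text
---
cap top 21 [452.67 251.67] [ 536.4 -214.2  174. ]
cap top 56 [452.14 259.23] [ 519.9 -212.1  174. ]
base [ 595.9 -158.1   10. ]
base [ 480.3 -163.7   10. ]
base [ 485.2 -261.6   10. ]
base [ 601.2 -256.4   10. ]
fork [ 578.1 -186.2   95. ]
fork [ 497.  -189.7   95. ]
fork [ 579.  -232.8   95. ]
fork [ 498.5 -235.8   95. ]
```

View pics/z5.png

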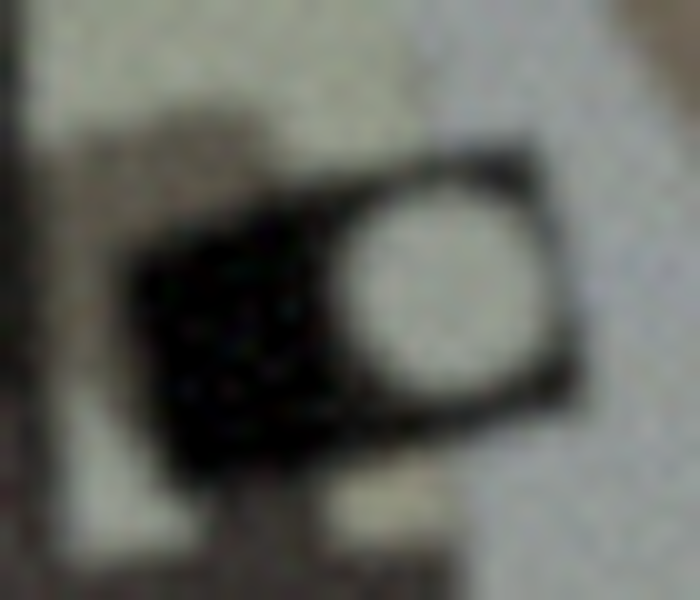

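View pics/z6.png

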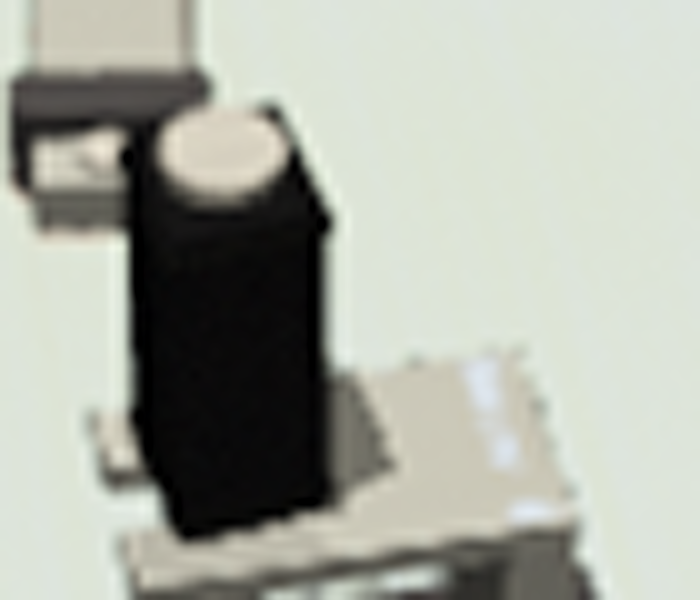

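View pics/z7.png

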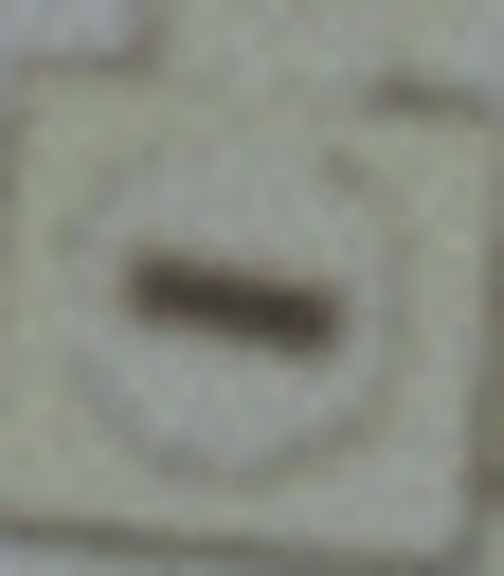

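```bash
python3 - <<'E' | sed -n '/---/,$p'
from m import *
print('---')
print('cap side',ray(s,321.8,304.5,174).round(1))
# handle top edges (z=170)
f=lambda x,y:ray(c,430+x/20-.5,245+y/20-.5,170)
a,b=f(525,145),f(580,400);d=a-b;print('handle yaw',np.degrees(np.arctan2(d[1],d[0])),a.round(1),b.round(1),np.linalg.norm(d))
f=lambda x,y:ray(c,268+x/18-.5,240+y/18-.5,60)
a,b=f(125,282),f(340,318);d=a-b;print('slot yaw',np.degrees(np.arctan2(d[1],d[0])),((a+b)/2).round(1),np.linalg.norm(d))
# side: slot and stops
print('slot side',ray(s,285+150/6-.5,220+103/6-.5,57).round(1))
f=lambda x,y:ray(s,285+x/6-.5,220+y/6-.5,24)
print('near stop front top edge ends', f(97,490),f(215,485),'rear',f(215,462))
# stops top lines in side full
E
```

```text
---
cap side [ 521. -212.  174.]
handle yaw 9.073011447908243 [ 536.6 -222.2  170. ] [ 508.6 -226.6  170. ] 28.359127746455837
slot yaw 79.75445300844844 [543.8 167.4  60. ] 29.079646703095438
slot side [544.5 171.7  57. ]
near stop front top edge ends [499.37683285 -23.00138823  24.        ] [541.65746553 -27.44367618  24.        ] rear [543.47200596 -14.82370129  24.        ]
```

```bash
cat > g.py <<'E'
from h import *
import sys
from scipy.spatial.transform import Rotation as R
def go(x,y,z,yaw):
    o=bot.get_obs();r=o['tcp_rot'];M=R.from_euler('xyz',r).as_matrix()
    d=M.T@(np.array([x,y,z])-o['tool_pos'])
    sp=-(yaw-np.degrees(r[2]));sp=(sp+180)%360-180
    n=max(np.linalg.norm(d)/60,abs(sp)/10.5)
    print('shift',d.round(1),'spin',round(sp,1),'rows',round(n,1),'t',round(o['time'],2),'tcp',o['tool_pos'].round(1),np.degrees(r).round(1),'F',o['contact_force'].round(1),'w',round(o['grip_width'],1))
if __name__=='__main__': go(*map(float,sys.argv[1:5]))
E
python3 g.py 549 222 226 83
```

```text
shift [ 591.1 -558.7    1. ] spin -64.3 rows 13.6 t 0.1 tcp [ 168.5 -496.9  226.1] [-179.9   -0.    18.7] F [ 0.3 -0.8  0.8] w 92.2
```

Emit:
carry_out(motion=[[1,42,-40,0,-6],[1,84,-80,0,-12],[1,127,-120,0,-18],[1,169,-160,0,-24],[1,211,-200,0,-30],[1,253,-239,0,-36],[1,296,-279,0,-42],[1,338,-319,0,-48],[1,380,-359,0,-54],[1,422,-399,0,-60]])

```text
time: 1.35
tool_pos: [440.6, 18.4, 226.7]
tcp_rot: [-3.141, -0.001, 1.378]
contact_force: [0.5, -0.5, -0.6]
grip_width: 0.8
```

```bash
python3 g.py 549 222 60 83
```

```text
shift [220.4  67.4 166.9] spin -4.1 rows 4.7 t 1.35 tcp [440.6  18.4 226.7] [-1.80e+02 -1.00e-01  7.89e+01] F [ 0.5 -0.5 -0.6] w 0.8
```

Emit:
carry_out(motion=[[1,55,17,0,-1],[1,110,34,0,-2],[1,165,50,0,-3],[1,220,67,0,-4],[1,220,67,60,-4],[1,220,67,120,-4],[1,220,67,160,-4],[1,220,67,166,-4]])

```text
time: 2.35
tool_pos: [546.3, 221.1, 57.8]
tcp_rot: [-3.135, 0.001, 1.448]
contact_force: [-0.0, 0.3, -0.0]
grip_width: 0.7
```

```bash
python3 - <<'E'
from h import *
c=cap('side','s1');cap('top','t1')
b=lambda i,x,y,w,h,s:cv2.resize(i[y:y+h,x:x+w],None,fx=s,fy=s,interpolation=cv2.INTER_CUBIC)
i=cv2.imread('pics/s1.png');cv2.imwrite('pics/s1z.png',b(i,250,130,160,120,5))
E
python3 g.py 549 222 32 83
```

```text
shift [ 0.3  0.3 29. ] spin -0.1 rows 0.5 t 2.45 tcp [548.7 221.7  61. ] [-1.80e+02 -1.00e-01  8.29e+01] F [0.2 0.2 1.2] w 0.6
```

View pics/s1z.png

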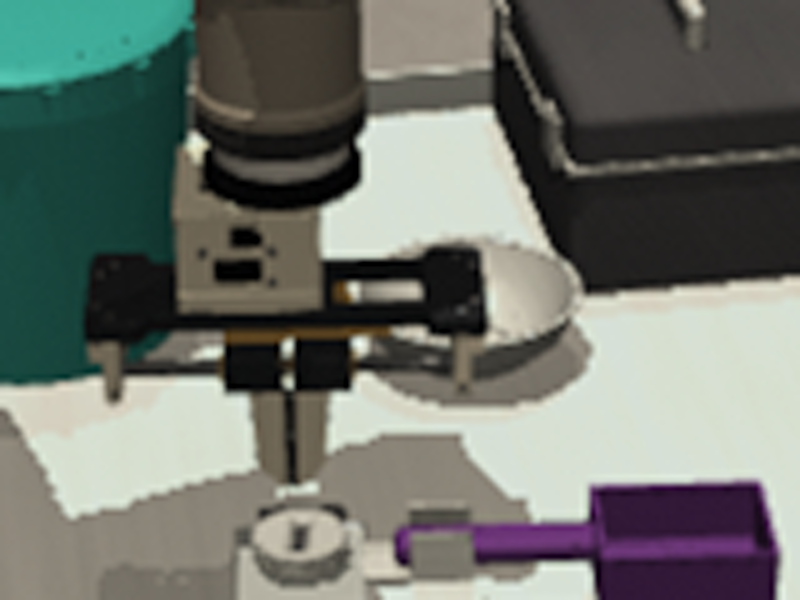

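Emit:
carry_out(motion=[[1,0,0,20,0],[1,0,0,29,0],[1,0,0,29,0],[1,-10,0,29,0],[1,-20,0,29,0],[1,-30,0,29,0],[1,-38,0,29,0],[1,-46,0,29,0],[1,-52,0,29,0],[1,-56,0,29,0]])

```text
time: 3.7
tool_pos: [542.5, 166.6, 33.2]
tcp_rot: [3.14, -0.003, 1.447]
contact_force: [0.4, 5.7, 1.6]
grip_width: 0.3
```

```bash
cat > car.py <<'E'
from h import *
import sys
n=sys.argv[1]
c=cap('top','t'+n);s=cap('side','s'+n)
b=lambda i,x,y,w,h,s:cv2.resize(i[y:y+h,x:x+w],None,fx=s,fy=s,interpolation=cv2.INTER_CUBIC)
i=cv2.imread(f'pics/t{n}.png');cv2.imwrite(f'pics/t{n}z.png',b(i,240,225,130,70,6))
i=cv2.imread(f'pics/s{n}.png');cv2.imwrite(f'pics/s{n}z.png',b(i,270,210,140,110,5))
E
python3 car.py 2;python3 g.py 541.3 154.6 32 83
```

```text
shift [-11.6   0.2   1.1] spin -0.1 rows 0.2 t 3.8 tcp [542.5 166.1  33.2] [ 1.799e+02 -1.000e-01  8.290e+01] F [-0.5  3.8  1.7] w 0.3
```

View pics/t2z.png

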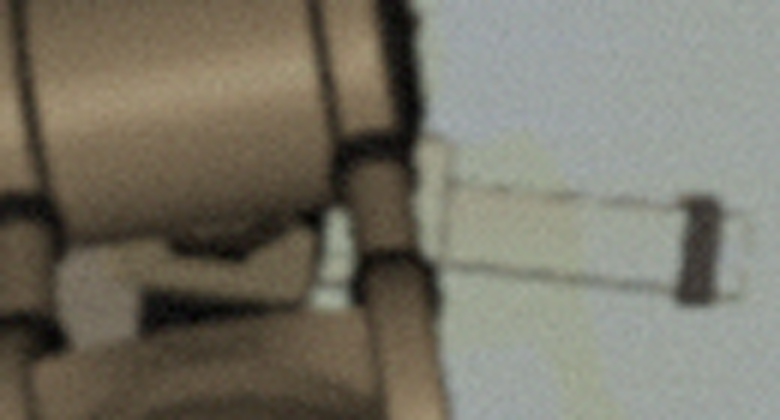

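View pics/s2z.png

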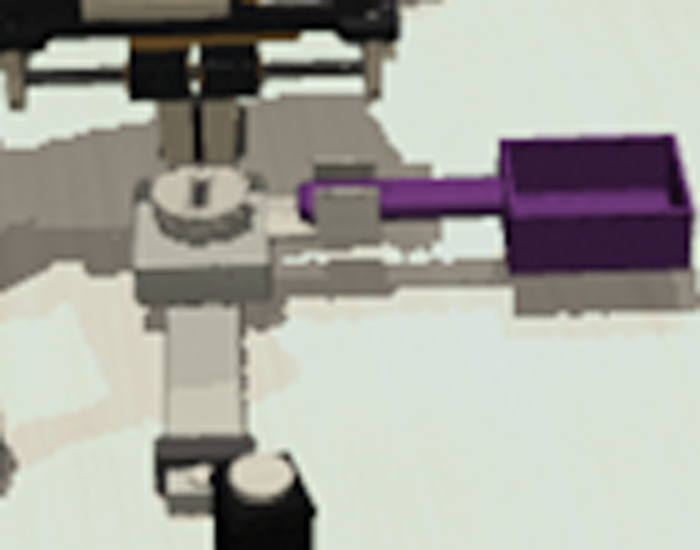

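```bash
python3 - <<'E'
from h import *
c=dict(np.load('last_top.npz'));s=dict(np.load('last_side.npz'))
mid=np.array([535.8,110.5]);ey=np.array([.12,.9928])
loc=lambda p:((p[:2]-mid)@ey).round(1)
print(loc(ray(c,240+443/6-.5,225+205/6-.5,43)))
g=c['color'][257:261].astype(int).sum(2);print(g[:,305:325])
f=lambda x,y,z:ray(s,270+x/5-.5,210+y/5-.5,z)
print('side near edge top',loc(f(140,272,43)),loc(f(270,265,43)), 'slot', loc(f(201,190,57)), 'head left/right',loc(f(150,195,65)),loc(f(255,192,65)))
print('stop side', loc(f(160,462,24)),loc(f(245,460,24)),loc(f(245,438,24)))
E
```

```text
-21.6
[[226 208 182 220 320 426 447 434 406 378 403 424 459 437 438 433 414 419
  417 406]
 [217 211 195 266 363 435 466 451 417 394 401 443 448 437 437 438 456 441
  431 434]
 [243 217 199 240 348 427 468 449 427 394 427 432 439 466 452 453 445 450
  449 444]
 [237 220 179 236 348 421 452 454 422 399 438 438 446 456 440 456 438 448
  444 437]]
side near edge top -27.8 -25.6 slot 16.3 head left/right 2.2 2.0
stop side -139.4 -139.9 -125.3
```

Emit:
carry_out(motion=[[1,-4,0,0,0],[1,-8,0,0,0],[1,-11,0,0,0],[1,-11,0,0,0],[1,-11,0,0,0]])

```text
time: 4.42
tool_pos: [541.1, 155.3, 33.4]
tcp_rot: [3.14, -0.003, 1.446]
contact_force: [0.1, 5.2, 0.5]
grip_width: 0.3
```

```bash
python3 g.py 541.3 154.6 32 83
```

```text
shift [-0.7  0.2  1.4] spin -0.1 rows 0.0 t 4.42 tcp [541.1 155.3  33.4] [179.9  -0.2  82.9] F [0.1 5.2 0.5] w 0.3
```

Emit:
carry_out(motion=[[1,12,0,0,0],[1,18,0,-10,0],[1,18,0,-60,0],[1,18,0,-120,0],[1,18,0,-175,0],[1,-40,10,-185,0],[1,-100,10,-185,0],[1,-160,10,-185,0],[1,-220,10,-185,0],[1,-280,10,-185,0]])

```text
time: 5.68
tool_pos: [515.6, -126.0, 218.5]
tcp_rot: [3.139, -0.002, 1.447]
contact_force: [1.8, -1.1, 0.1]
grip_width: 0.5
```

```bash
python3 car.py 3; python3 - <<'E'
from h import *
c=dict(np.load('last_top.npz'))
m=(c['color'].max(2)<115).astype(np.uint8);n,l,st,ce=cv2.connectedComponentsWithStats(m)
for i in range(1,n):
    if 245<ce[i][0]<370 and 240<ce[i][1]<290 and 8<st[i,4]<400: print(st[i,4],ce[i].round(1))
E
python3 g.py 521 -212 200 9
```

```text
113 [252.6 255.1]
11 [338.  248.5]
36 [304.2 259.1]
shift [-81.   16.3  18.3] spin 73.5 rows 7.0 t 5.78 tcp [ 515.3 -129.6  218.3] [179.9  -0.   82.5] F [-0.5  0.  -0.1] w 0.1
```

View pics/t3z.png

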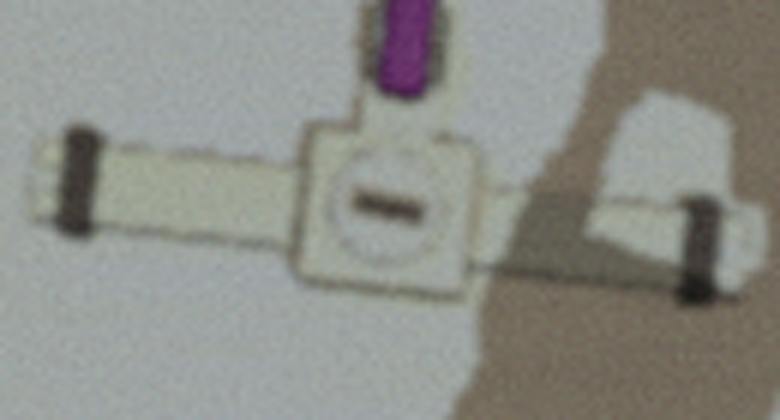

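View pics/s3z.png

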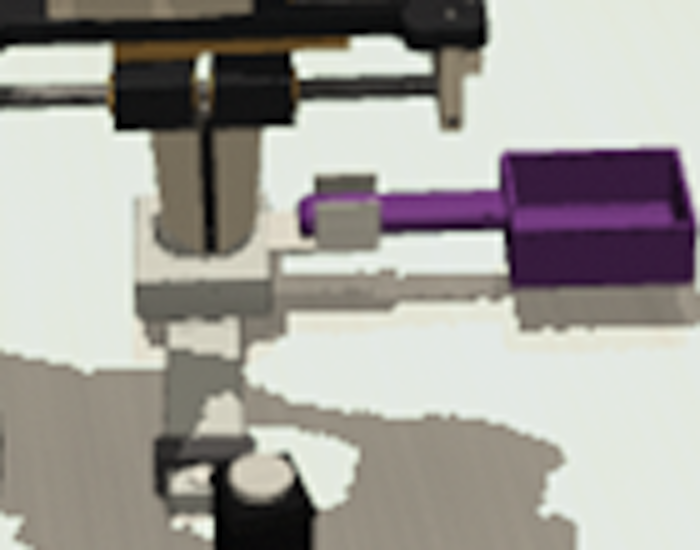

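```bash
python3 - <<'E'
from h import *
c=dict(np.load('last_top.npz'));s=dict(np.load('last_side.npz'))
a=ray(c,252.65,255.1,24)[:2];b=ray(c,356.1,266.3,24)[:2]
mid=(a+b)/2;ey=(a-b)/np.linalg.norm(a-b);print(mid,ey,np.linalg.norm(a-b))
ex=np.array([ey[1],-ey[0]])
loc=lambda p:(((p[:2]-mid)@ex).round(1),((p[:2]-mid)@ey).round(1))
for z in(54,57,60): print('slot',loc(ray(c,304.2,259.1,z)))
f=lambda x,y,z:ray(c,240+x/6-.5,225+y/6-.5,z)
print('L',loc(f(303,205,43)),'R',loc(f(475,215,43)),'head',loc(f(330,205,65)),loc(f(438,205,65)))
f=lambda x,y,z:ray(s,270+x/5-.5,210+y/5-.5,z)
print('side near edge', loc(f(137,289,43)),loc(f(272,281,43)),'stopnear',loc(f(157,464,24)),loc(f(250,460,24)))
# edges along row profile, averaged along rail-perp lines
g=cv2.GaussianBlur(c['color'],(0,0),.8).astype(int).sum(2)
for v in (262,266,268): print(v,g[v,284:296],g[v,312:326])
E
```

```text
[535.75153931 110.43585236] [0.12025155 0.99274345] 257.70619383981176
slot (np.float64(0.9), np.float64(0.2))
slot (np.float64(0.5), np.float64(0.1))
slot (np.float64(0.2), np.float64(0.0))
L (np.float64(-0.7), np.float64(35.0)) R (np.float64(2.8), np.float64(-34.9)) head (np.float64(-1.7), np.float64(23.0)) (np.float64(2.9), np.float64(-19.7))
side near edge (np.float64(-28.5), np.float64(-40.6)) (np.float64(33.2), np.float64(-37.8)) stopnear (np.float64(-19.5), np.float64(-140.6)) (np.float64(20.6), np.float64(-139.9))
262 [475 476 475 449 398 358 377 429 462 466 450 442] [453 457 462 472 471 447 422 424 452 471 475 471 445 392]
266 [420 414 404 383 354 354 402 457 479 476 471 468] [454 468 478 477 462 444 435 448 468 476 466 430 371 313]
268 [478 472 453 414 377 382 425 461 474 475 477 476] [478 481 483 477 453 415 394 410 427 423 388 343 305 281]
```

The top view puts the carriage within about 1 mm of mid: the slot is at local y ≈ 0.1 and the edges at +35.0 and −34.9. Next I'll go over the driver.

Emit:
carry_out(motion=[[0,-13,3,0,10.5],[0,-26,6,0,21],[0,-40,8,0,31.5],[0,-53,11,0,42],[0,-66,14,0,52.5],[0,-76,16,0,63],[0,-81,16,0,73.5],[0,-81,16,8,73.5],[0,-81,16,15,73.5]])

```text
time: 6.9
tool_pos: [520.6, -211.1, 202.8]
tcp_rot: [-3.141, -0.002, 0.162]
contact_force: [0.5, -0.1, 0.0]
grip_width: 86.0
```

```bash
python3 - <<'E'
from h import *
s=cap('side','s4');cap('top','t4')
i=cv2.imread('pics/s4.png');cv2.imwrite('pics/s4z.png',cv2.resize(i[200:400,220:460],None,fx=3,fy=3,interpolation=cv2.INTER_CUBIC))
E
python3 g.py 520.5 -212 118 9
```

```text
shift [ 0.1  1.1 84.1] spin 0.2 rows 1.4 t 7.0 tcp [ 520.2 -211.1  202.1] [-179.9   -0.     9.2] F [-0.8  0.4  0.1] w 90.5
```

View pics/s4z.png

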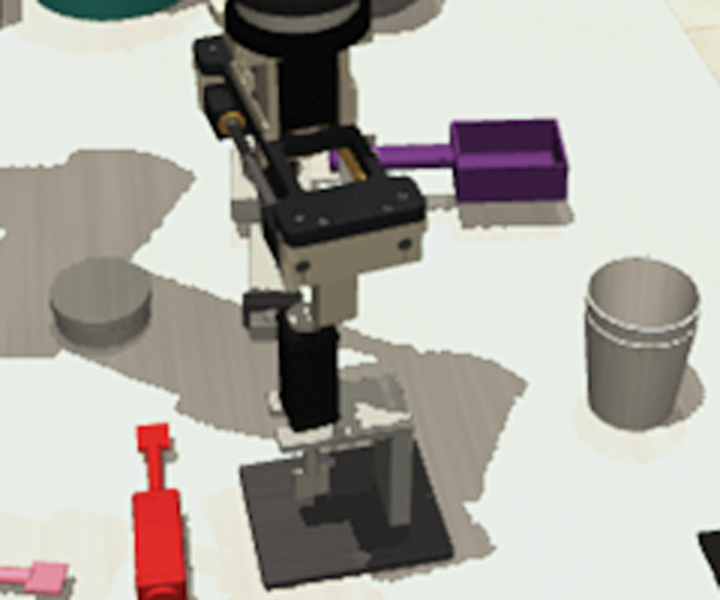

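View pics/s4.png

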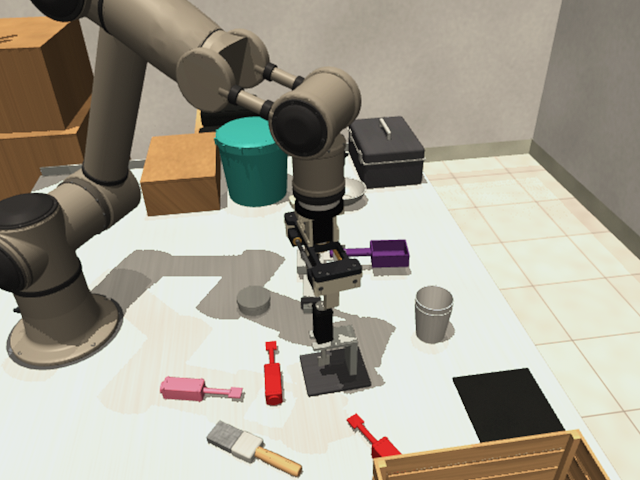

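View pics/s1.png

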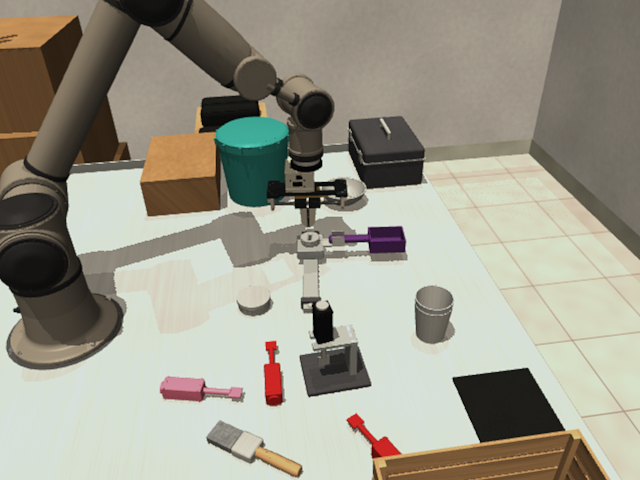

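View pics/t4.png

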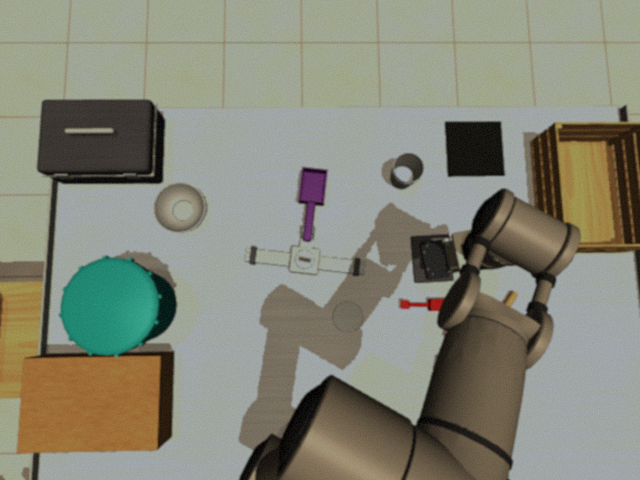

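The red and pink look-alikes were balanced on their bits and had already tipped over when I took the second picture. The arm passed more than 70 mm above them and felt no contact. None of them are needed and all are still on the deck, so I'll carry on and descend on the driver.

Emit:
carry_out(motion=[[0,0,1,40,0],[0,0,1,70,0],[0,0,1,84,0],[0,0,1,84,0],[0.6,0,1,84,0],[0.8,0,1,84,0],[0.8,0,1,84,0],[0.8,0,1,84,0]])

```text
time: 8.0
tool_pos: [520.5, -212.0, 118.5]
tcp_rot: [-3.141, -0.001, 0.161]
contact_force: [0.5, -0.6, 0.1]
grip_width: 56.5
```

```bash
python3 - <<'E'
from h import *
s=cap('side','s5')
i=cv2.imread('pics/s5.png');cv2.imwrite('pics/s5z.png',cv2.resize(i[260:400,260:400],None,fx=4,fy=4,interpolation=cv2.INTER_CUBIC))
E
python3 g.py 520.5 -212 118 9
```

```text
shift [0.1 0.  0.4] spin 0.2 rows 0.0 t 8.05 tcp [ 520.4 -212.   118.4] [-1.799e+02 -1.000e-01  9.200e+00] F [-0.1  0.3 -0.4] w 52.4
```

View pics/s5z.png

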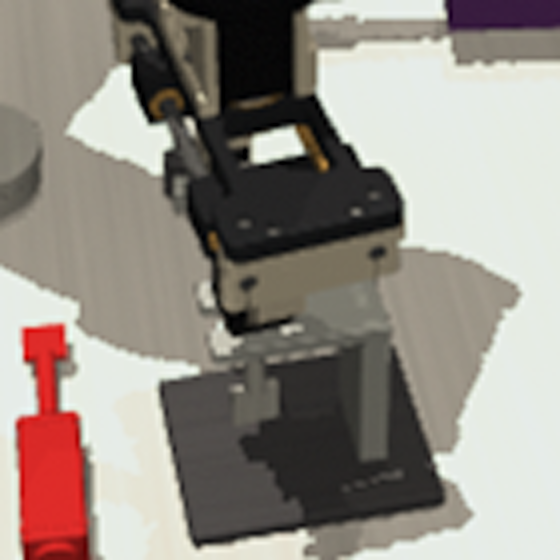

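Emit:
carry_out(motion=[[1,0,0,0,0],[1,0,0,0,0],[1,0,0,0,0],[1,0,0,0,0],[1,0,0,0,0]])

```text
time: 8.68
tool_pos: [520.5, -212.2, 118.4]
tcp_rot: [-3.141, -0.001, 0.161]
contact_force: [1.1, -2.2, -0.3]
grip_width: 29.8
```

```bash
python3 g.py 520.5 -212 118 9
```

```text
shift [-0.  -0.2  0.4] spin 0.2 rows 0.0 t 8.68 tcp [ 520.5 -212.2  118.4] [-1.8e+02 -1.0e-01  9.2e+00] F [ 1.1 -2.2 -0.3] w 29.8
```

Emit:
carry_out(motion=[[1,0,0,-6,0],[1,0,0,-12,0],[1,0,0,-12,0],[1,-15,-2,-12,0],[1,-35,-4,-12,0],[1,-60,-7,-12,0],[1,-80,-9,-12,0],[1,-80,-9,-60,0],[1,-80,-9,-100,0]])

```text
time: 9.8
tool_pos: [439.7, -216.1, 219.6]
tcp_rot: [-3.141, -0.001, 0.16]
contact_force: [0.8, -1.3, -1.7]
grip_width: 30.2
```

```bash
python3 - <<'E'
from h import *
s=cap('side','s6');cap('top','t6')
i=cv2.imread('pics/s6.png');cv2.imwrite('pics/s6z.png',cv2.resize(i[200:400,220:420],None,fx=3,fy=3,interpolation=cv2.INTER_CUBIC))
E
python3 g.py 536.3 110.5 175 80
```

```text
shift [ 145.3 -308.9   47.1] spin -70.8 rows 6.7 t 9.9 tcp [ 441.9 -217.4  222.7] [179.7  -0.4   9.2] F [ 0.1 -1.3 -2.5] w 29.6
```

View pics/s6z.png

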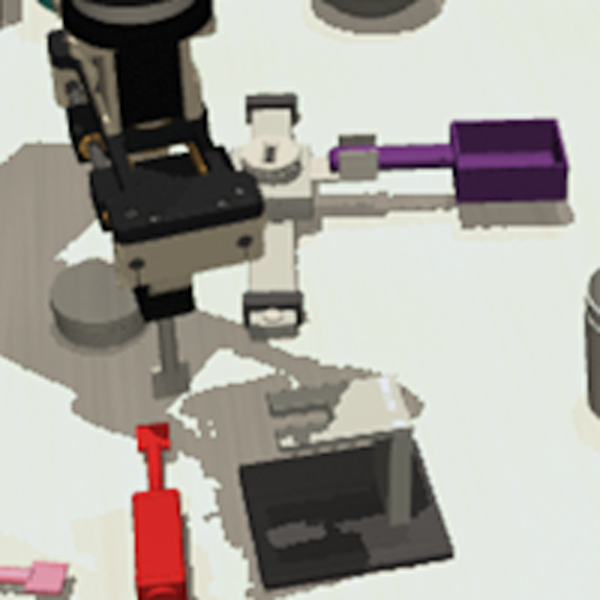

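The driver is held upright and clear of the fork. The slot shows in the side crop at (270,153), so I'll measure its angle in the top view.

```bash
python3 - <<'E'
from h import *
c=dict(np.load('last_top.npz'))
for th in (95,115,135):
  m=(c['color'].max(2)<th).astype(np.uint8);n,l,st,ce=cv2.connectedComponentsWithStats(m)
  for i in range(1,n):
    if 245<ce[i][0]<370 and 240<ce[i][1]<290 and 8<st[i,4]<400:
        q=np.array([ray(c,u,v,57)[:2] for v,u in np.argwhere(l==i)]);w=np.linalg.eigh(np.cov(q.T))
        d=w[1][:,1];print(th,st[i,4],ce[i].round(1),'centre',q.mean(0).round(1),'yaw',np.degrees(np.arctan2(d[1],d[0]))%180, np.sqrt(w[0]*12).round(1))
# weighted moments
g=cv2.cvtColor(c['color'],cv2.COLOR_RGB2GRAY).astype(float)[252:267,295:314]
bg=np.median(g);w=np.clip(bg-25-g,0,None);n,l=cv2.connectedComponents((w>0).astype(np.uint8));
k=l[7,9];w=w*(l==k)
v,u=np.mgrid[252:267,295:314];Q=np.array([ray(c,a,b,57)[:2] for a,b in zip(u.ravel(),v.ravel())]);ww=w.ravel()
mu=(Q*ww[:,None]).sum(0)/ww.sum();C=np.cov(Q.T,aweights=ww);e=np.linalg.eigh(C);d=e[1][:,1];print(mu,np.degrees(np.arctan2(d[1],d[0]))%180,np.sqrt(e[0]*12))
i=cv2.imread('pics/t6.png');cv2.imwrite('pics/t6z.png',cv2.resize(i[225:295,240:370],None,fx=6,fy=6,interpolation=cv2.INTER_CUBIC))
E
```

```text
95 95 [252.6 255.2] centre [547.3 234.4] yaw 174.60488907117946 [13.3 43.2]
95 21 [304.4 259.2] centre [536. 110.] yaw 77.97840036116851 [ 5.2 24. ]
95 101 [356.2 267. ] centre [515.8 -14.6] yaw 175.04109291806955 [13.6 45.3]
115 115 [252.6 254.8] centre [548.1 234.5] yaw 175.2492261285586 [15.5 45. ]
115 39 [304.2 259.1] centre [536.4 110.5] yaw 76.31821554552137 [ 8.2 27.4]
135 11 [298.5 244. ] centre [573.2 123.8] yaw 160.11608506902945 [ 5.6 17.3]
135 145 [252.6 255.2] centre [547.4 234.5] yaw 175.04060355003205 [19.3 46.6]
135 115 [295.  262.9] centre [527.4 132.6] yaw 33.72415848915833 [49.1 96.9]
135 55 [304.2 259. ] centre [536.5 110.4] yaw 76.15878846568248 [10.7 30. ]
135 9 [327.8 270.1] centre [509.1  54.1] yaw 86.5566194784752 [ 2.6 20.3]
135 9 [337.8 271.2] centre [506.1  30.1] yaw 82.6163762655219 [ 2.8 20.4]
[536.20431648 110.09190519] 76.89885224451885 [ 7.62015098 26.00948689]
```

View pics/t6z.png

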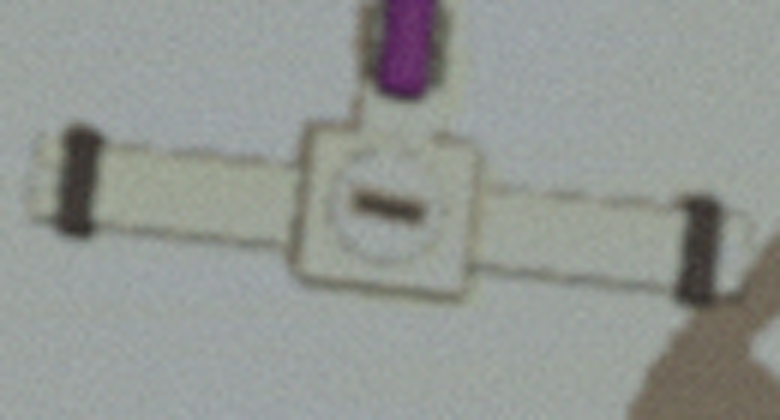

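```bash
python3 g.py 536.2 110.3 180 77
```

```text
shift [ 145.2 -308.7   42.1] spin -67.8 rows 6.5 t 9.9 tcp [ 441.9 -217.4  222.7] [179.7  -0.4   9.2] F [ 0.1 -1.3 -2.5] w 29.6
```

Emit:
carry_out(motion=[[1,18,-39,0,-8.5],[1,36,-77,0,-17],[1,54,-116,0,-25.5],[1,73,-154,0,-34],[1,91,-193,0,-42.5],[1,109,-232,0,-51],[1,127,-270,0,-59.5],[1,145,-309,10,-68],[1,145,-309,42,-68],[1,145,-309,42,-68]])

```text
time: 11.15
tool_pos: [533.6, 110.9, 176.8]
tcp_rot: [3.14, 0.005, 1.348]
contact_force: [0.2, -0.6, -2.1]
grip_width: 29.8
```

```bash
python3 - <<'E'
from h import *
s=cap('side','s7')
i=cv2.imread('pics/s7.png');cv2.imwrite('pics/s7z.png',cv2.resize(i[170:290,250:390],None,fx=5,fy=5,interpolation=cv2.INTER_CUBIC))
E
python3 g.py 536.2 110.3 160 77
```

```text
shift [ 0.1  1.2 18.7] spin 0.2 rows 0.3 t 11.2 tcp [534.9 110.6 178.7] [179.7   0.2  77.2] F [ 1.1 -0.5 -1.4] w 29.8
```

View pics/s7z.png

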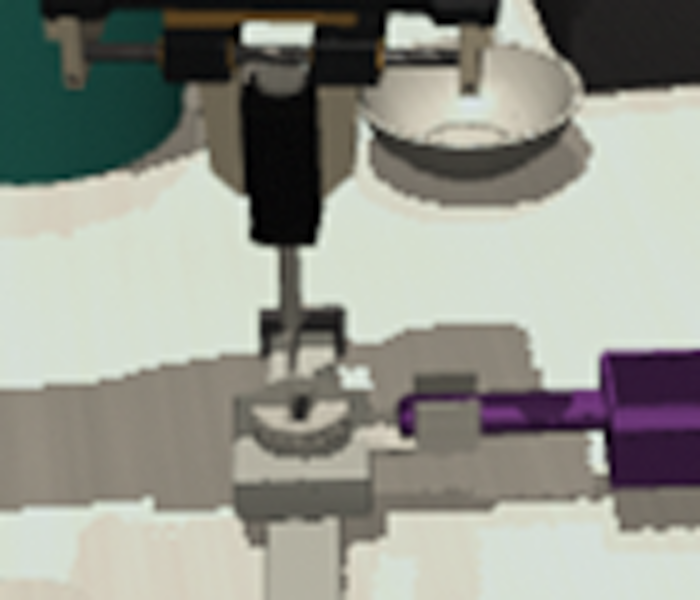

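```bash
python3 - <<'E'
from h import *
s=dict(np.load('last_side.npz'))
f=lambda p:((proj(s,p)+.5-[250,170])*5).round(0)
print('bit pred',f([534.9,110.6,85.3]),'slot pred',f([536.2,110.3,55]),f([536.2,110.3,60]))
print('slot from px x at y=110',[ray(s,250+300/5-.5,170+407/5-.5,z).round(1) for z in(54,57,60)],'bit',ray(s,250+294/5-.5,170+375/5-.5,85.3).round(1))
E
python3 g.py 536.2 110.3 160 77
```

```text
bit pred [294. 360.] slot pred [299. 414.] [299. 405.]
slot from px x at y=110 [array([537.5, 117.1,  54. ]), array([537. , 112.9,  57. ]), array([536.6, 108.7,  60. ])] bit [533.4  98.9  85.3]
shift [ 0.1  1.2 18.7] spin 0.2 rows 0.3 t 11.2 tcp [534.9 110.6 178.7] [179.7   0.2  77.2] F [ 1.1 -0.5 -1.4] w 29.8
```

Emit:
carry_out(motion=[[1,0,1.3,8,0],[1,0,1.3,16,0],[1,0,1.3,22,0],[1,0,1.3,26,0],[1,0,1.3,29,0],[1,0,1.3,31,0],[1,0,1.3,31,0]])

```text
time: 12.08
tool_pos: [536.3, 110.2, 147.6]
tcp_rot: [3.136, 0.003, 1.348]
contact_force: [0.4, 0.0, -2.9]
grip_width: 30.3
```

```bash
python3 g.py 536.2 110.3 147 77
```

```text
shift [ 0.1 -0.1  0.6] spin 0.2 rows 0.0 t 12.07 tcp [536.3 110.2 147.6] [179.7   0.2  77.2] F [ 0.4  0.  -2.9] w 30.3
```

Emit:
carry_out(motion=[[1,0,0,1,0],[1,0,0,2,0],[1,0,0,3,0],[1,0,0,3,0]])

```text
time: 12.58
tool_pos: [536.6, 110.2, 146.7]
tcp_rot: [3.134, 0.003, 1.348]
contact_force: [-4.2, -0.3, 11.1]
grip_width: 29.8
```

```bash
python3 g.py 536.2 110.3 147 77; python3 - <<'E'
from h import *
s=cap('side','s8')
i=cv2.imread('pics/s8.png');cv2.imwrite('pics/s8z.png',cv2.resize(i[170:290,250:390],None,fx=5,fy=5,interpolation=cv2.INTER_CUBIC))
E
```

```text
shift [ 0.  -0.4 -0.3] spin 0.2 rows 0.0 t 12.57 tcp [536.6 110.2 146.7] [179.6   0.2  77.2] F [-4.2 -0.3 11.1] w 29.8
```

View pics/s8z.png

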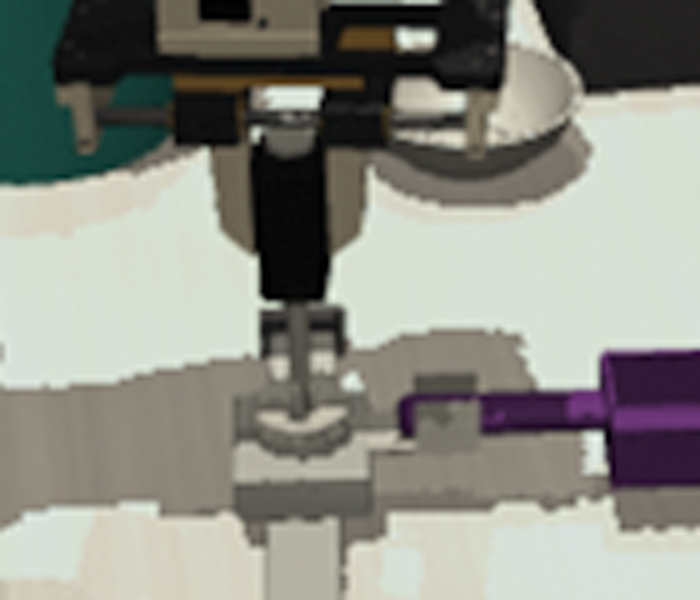

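Emit:
carry_out(motion=[[1,0,-0.4,2.2,4],[1,0,-0.4,2.3,8],[1,0,-0.4,2.5,12],[1,0,-0.4,2.8,16],[1,0,-0.4,3,20],[1,0,-0.4,3.3,24],[1,0,-0.4,3.6,28],[1,0,-0.4,3.8,32],[1,0,-0.4,4,35],[1,0,-0.4,4.1,35]])

```text
time: 13.88
tool_pos: [536.6, 110.0, 144.4]
tcp_rot: [3.132, -0.003, 0.737]
contact_force: [-2.9, -1.6, 10.6]
grip_width: 30.1
```

```bash
python3 g.py 536.2 110.3 142 77; python3 -c "
from plant import bot;print(bot.get_obs()['moment'])"
```

```text
shift [-0.1 -0.5  2.4] spin -34.8 rows 3.3 t 13.88 tcp [536.6 110.  144.4] [179.5  -0.2  42.2] F [-2.9 -1.6 10.6] w 30.1
[-0.40157311  0.85649326  0.03596377]
```

Emit:
carry_out(motion=[[1,0,-0.2,2.2,4],[1,0,-0.2,2.4,8],[1,0,-0.2,2.7,12],[1,0,-0.2,2.9,16],[1,0,-0.2,3.2,20],[1,0,-0.2,3.5,24],[1,0,-0.2,3.8,28],[1,0,-0.2,4,32],[1,0,-0.2,4.2,35],[1,0,-0.2,4.3,35]])

```text
time: 15.12
tool_pos: [536.5, 109.6, 141.9]
tcp_rot: [3.134, -0.008, 0.125]
contact_force: [-4.9, -2.3, 11.3]
grip_width: 30.0
```

```bash
python3 g.py 536.2 110.3 142 77; python3 -c "
from plant import bot;print(bot.get_obs()['moment'],bot.get_obs()['tau'][5])"
```

```text
shift [-0.2 -0.7 -0.1] spin -69.8 rows 6.6 t 15.12 tcp [536.5 109.6 141.9] [179.6  -0.5   7.2] F [-4.9 -2.3 11.3] w 30.0
[-0.65122939  1.15341113  0.0919861 ] 0.27212290093302727
```

Emit:
carry_out(motion=[[1,0,-0.3,2.2,2],[1,0,-0.3,2.2,4],[1,0,-0.3,2.3,6],[1,0,-0.3,2.3,6]])

```text
time: 15.62
tool_pos: [536.8, 110.0, 141.8]
tcp_rot: [3.135, -0.011, 0.021]
contact_force: [-3.5, -1.2, 12.6]
grip_width: 29.9
```

```bash
python3 g.py 536.2 110.3 142 77; python3 -c "
from plant import bot;print(bot.get_obs()['moment'],bot.get_obs()['tau'][5])"
```

```text
shift [-0.6 -0.3 -0.2] spin -75.8 rows 7.2 t 15.62 tcp [536.8 110.  141.8] [179.6  -0.7   1.2] F [-3.5 -1.2 12.6] w 29.9
[-0.00907539  1.13955856  0.09565932] 0.21932404953986406
```

Emit:
carry_out(motion=[[1,0,-0.3,2.2,2],[1,0,-0.3,2.2,4],[1,0,-0.3,2.3,6],[1,0,-0.3,2.4,8],[1,0,-0.3,2.4,8]])

```text
time: 16.25
tool_pos: [537.2, 110.2, 141.7]
tcp_rot: [3.137, -0.015, -0.118]
contact_force: [-3.9, -0.6, 13.4]
grip_width: 29.7
```

```bash
python3 g.py 536.2 110.3 142 77; python3 -c "
from plant import bot;print(bot.get_obs()['moment'],bot.get_obs()['tau'][5])"
```

```text
shift [-1.   0.  -0.3] spin -83.8 rows 8.0 t 16.25 tcp [537.2 110.2 141.7] [179.7  -0.8  -6.8] F [-3.9 -0.6 13.4] w 29.7
[-0.23331701  1.17178759  0.42284217] 0.6364866904914379
```

The moment rose to 0.42 N m with no further sink, so the screw is on its stop. I'll relieve the twist slightly and lift out.

Emit:
carry_out(motion=[[1,0,0,0.5,-2],[1,0,0,0,-5],[1,0,0,-4,-5],[1,0,0,-10,-5],[1,0,0,-20,-5],[1,0,0,-50,-5],[1,0,0,-80,-5]])

```text
time: 17.12
tool_pos: [536.2, 110.7, 223.2]
tcp_rot: [3.135, -0.015, -0.031]
contact_force: [1.1, 0.5, -2.5]
grip_width: 29.5
```

```bash
python3 - <<'E'
from h import *
s=cap('side','s9')
i=cv2.imread('pics/s9.png');cv2.imwrite('pics/s9z.png',cv2.resize(i[110:270,230:390],None,fx=4.5,fy=4.5,interpolation=cv2.INTER_CUBIC))
E
python3 g.py 440 -216 222 9.2
```

```text
shift [-88.  329.8   5.5] spin -11.0 rows 5.7 t 17.18 tcp [538.1 110.9 227.6] [179.7  -1.3  -1.8] F [1.  0.6 2. ] w 30.0
```

View pics/s9z.png

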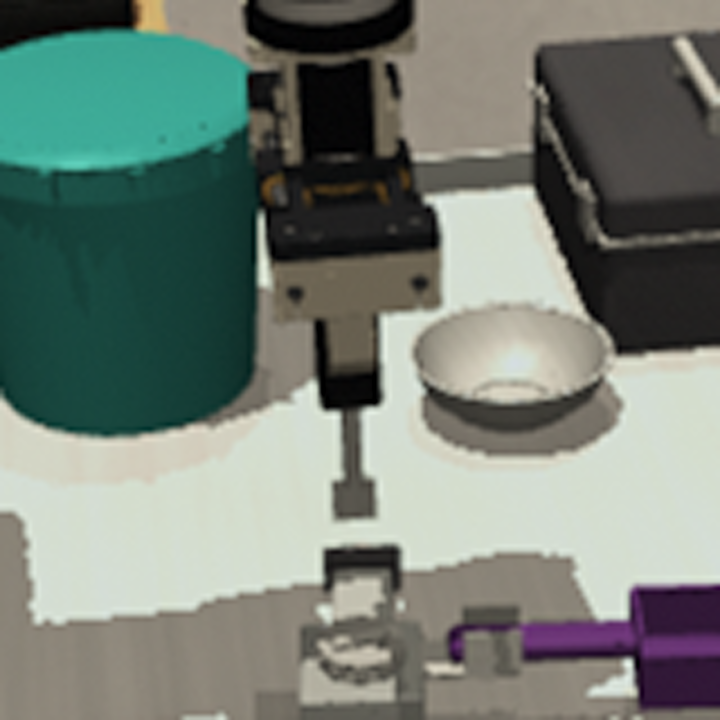

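Emit:
carry_out(motion=[[1,-15,55,1,-2],[1,-30,110,2,-4],[1,-44,165,3,-6],[1,-59,220,4,-8],[1,-74,275,5,-10],[1,-88,330,5.5,-11],[1,-88,330,5.5,-11],[1,-88,330,5.5,-11],[1,-88,330,5.5,-11]])

```text
time: 18.3
tool_pos: [440.4, -215.1, 222.0]
tcp_rot: [3.132, -0.021, 0.163]
contact_force: [-0.3, -0.0, -2.6]
grip_width: 29.9
```

```bash
python3 g.py 440 -216 222 9.2; python3 - <<'E'
from h import *
c=cap('top','t10');s=cap('side','s10')
i=cv2.imread('pics/t10.png');cv2.imwrite('pics/t10z.png',cv2.resize(i[225:295,240:370],None,fx=6,fy=6,interpolation=cv2.INTER_CUBIC))
i=cv2.imread('pics/s10.png');cv2.imwrite('pics/s10z.png',cv2.resize(i[200:400,220:420],None,fx=3,fy=3,interpolation=cv2.INTER_CUBIC))
for th in (95,115):
  m=(c['color'].max(2)<th).astype(np.uint8);n,l,st,ce=cv2.connectedComponentsWithStats(m)
  for i in range(1,n):
    if 245<ce[i][0]<370 and 240<ce[i][1]<290 and 8<st[i,4]<400:
        q=np.array([ray(c,u,v,52)[:2] for v,u in np.argwhere(l==i)]);w=np.linalg.eigh(np.cov(q.T))
        d=w[1][:,1];print(th,st[i,4],ce[i].round(1),'centre',q.mean(0).round(1),'yaw',np.degrees(np.arctan2(d[1],d[0]))%180, np.sqrt(w[0]*12).round(1))
E
```

```text
shift [-0.5  0.8 -0. ] spin 0.1 rows 0.0 t 18.3 tcp [ 440.4 -215.1  222. ] [179.5  -1.2   9.3] F [-0.3 -0.  -2.6] w 29.9
95 96 [252.6 255. ] centre [548.3 235.1] yaw 175.39198053707753 [13.2 43.6]
95 22 [304.3 259.3] centre [536.3 110.4] yaw 9.814797245825957 [ 5.4 24.5]
95 98 [356.2 266.6] centre [517. -15.] yaw 173.46165687793658 [13.4 44. ]
115 114 [252.6 255. ] centre [548.3 234.9] yaw 173.8800804502455 [15.  45.9]
115 37 [304.2 259.1] centre [536.8 110.6] yaw 9.725546723894212 [ 8.3 26.2]
```

View pics/t10z.png

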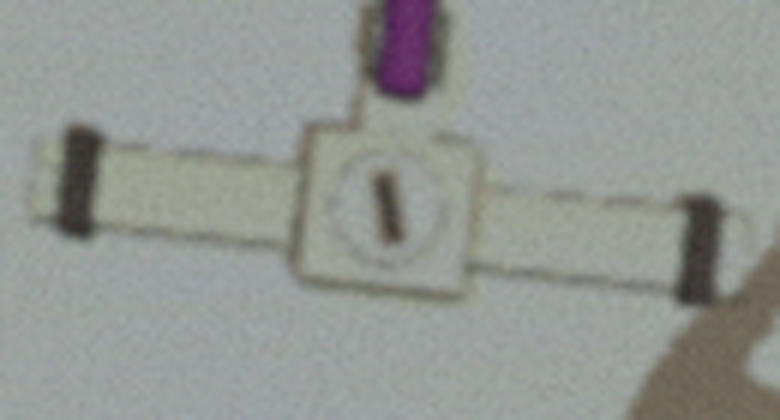

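View pics/s10z.png

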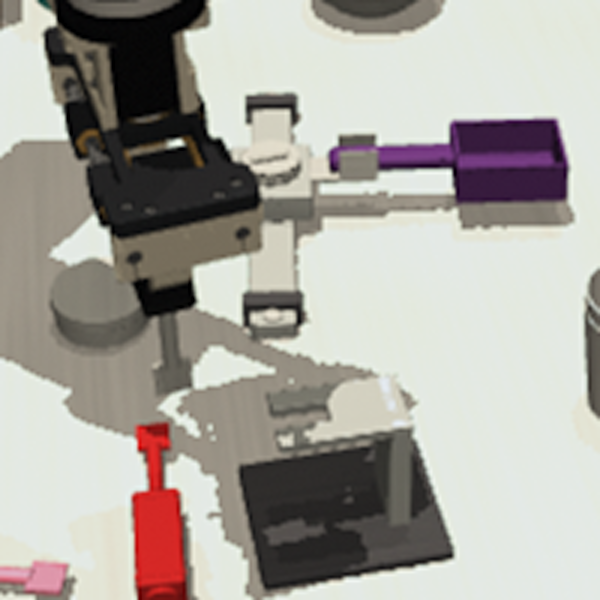

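```bash
python3 - <<'E'
from h import *
s=dict(np.load('last_side.npz'));c=dict(np.load('last_top.npz'))
hsv=cv2.cvtColor(s['color'],cv2.COLOR_RGB2HSV)
m=((hsv[...,1]>150)&((hsv[...,0]<6)|(hsv[...,0]>174))).astype(np.uint8)
n,l,st,ce=cv2.connectedComponentsWithStats(m);P=pts(s)
for i in range(1,n):
    if st[i,4]>60: q=P[l==i];print(st[i],np.percentile(q,[1,50,99],axis=0).round(0).tolist())
E
python3 g.py 469 -214.8 222 9.2; python3 g.py 469 -214.8 131 9.2;python3 g.py 520.5 -212.2 131 9.2
```

```text
[264 341  19  64 798] [[409.0, -277.0, 8.0], [424.0, -237.0, 29.0], [438.0, -128.0, 34.0]]
[347 414  54  44 642] [[545.0, -423.0, 3.0], [578.0, -399.0, 27.0], [609.0, -328.0, 33.0]]
shift [28.2  4.3  0.7] spin 0.1 rows 0.5 t 18.4 tcp [ 440.5 -215.1  222. ] [179.5  -1.2   9.3] F [ 0.8 -0.3 -2. ] w 30.1
shift [26.3  3.5 91.6] spin 0.1 rows 1.6 t 18.4 tcp [ 440.5 -215.1  222. ] [179.5  -1.2   9.3] F [ 0.8 -0.3 -2. ] w 30.1
shift [77.5  9.3 92.8] spin 0.1 rows 2.0 t 18.4 tcp [ 440.5 -215.1  222. ] [179.5  -1.2   9.3] F [ 0.8 -0.3 -2. ] w 30.1
```

Emit:
carry_out(motion=[[1,28,4,0,0],[1,28,4,30,0],[1,27,4,70,0],[1,26,3.5,90,0],[1,26,3.5,91.6,0],[1,26,3.5,91.6,0]])

```text
time: 19.15
tool_pos: [469.4, -214.8, 131.9]
tcp_rot: [3.131, -0.022, 0.164]
contact_force: [0.2, 0.4, -2.0]
grip_width: 30.1
```

```bash
python3 g.py 520.5 -212.2 130.5 9.2; python3 - <<'E'
from h import *
c=cap('top','t11');s=cap('side','s11')
i=cv2.imread('pics/s11.png');cv2.imwrite('pics/s11z.png',cv2.resize(i[260:400,260:400],None,fx=4,fy=4,interpolation=cv2.INTER_CUBIC))
E
```

```text
shift [50.7  5.8  2.6] spin 0.2 rows 0.9 t 19.15 tcp [ 469.4 -214.8  131.9] [179.4  -1.3   9.4] F [ 0.2  0.4 -2. ] w 30.1
```

View pics/s11z.png

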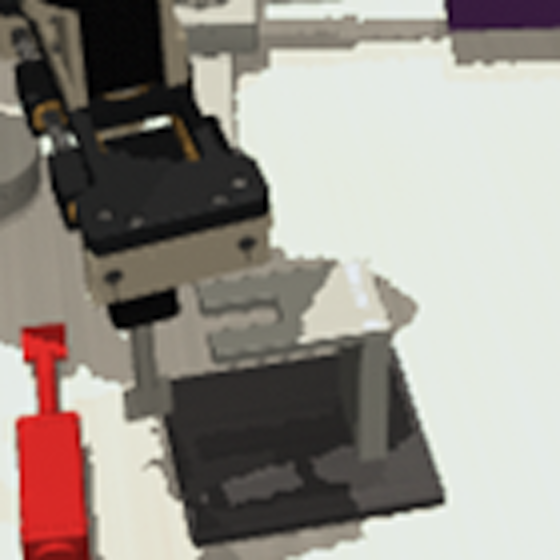

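Emit:
carry_out(motion=[[1,10,1.2,0.8,0],[1,20,2.4,1.3,0],[1,30,3.5,1.8,0],[1,38,4.5,2.2,0],[1,38,4.5,2.2,0]])

```text
time: 19.88
tool_pos: [508.3, -213.3, 130.7]
tcp_rot: [3.131, -0.023, 0.164]
contact_force: [-1.1, -0.2, -2.4]
grip_width: 29.8
```

```bash
python3 g.py 520.5 -212.2 130.5 9.2; python3 - <<'E'
from h import *
c=cap('top','t12');s=cap('side','s12')
i=cv2.imread('pics/s12.png');cv2.imwrite('pics/s12z.png',cv2.resize(i[260:400,260:400],None,fx=4,fy=4,interpolation=cv2.INTER_CUBIC))
E
```

```text
shift [12.2  0.9  0.5] spin 0.2 rows 0.2 t 19.88 tcp [ 508.3 -213.3  130.7] [179.4  -1.3   9.4] F [-1.1 -0.2 -2.4] w 29.8
```

View pics/s12z.png

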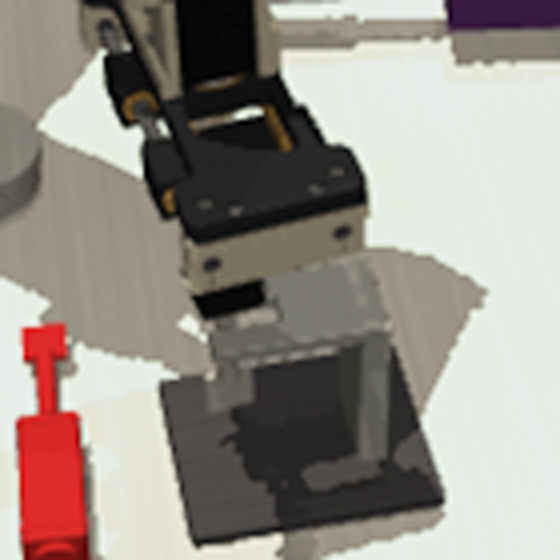

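The shank is inside the gap with no side force. I'll finish the insertion and lower.

Emit:
carry_out(motion=[[1,6,0.5,0.3,0],[1,12,1,0.5,0],[1,12,1,0.5,0],[1,12,1,5,0],[1,12,1,9,0],[1,12,1,12,0],[1,12,1,13,0],[1,12,1,13,0]])

```text
time: 20.98
tool_pos: [519.7, -212.3, 118.5]
tcp_rot: [3.131, -0.022, 0.164]
contact_force: [-2.4, 1.6, 4.2]
grip_width: 30.0
```

```bash
python3 g.py 520.5 -212.2 118.4 9.2; python3 - <<'E'
from h import *
s=cap('side','s13')
i=cv2.imread('pics/s13.png');cv2.imwrite('pics/s13z.png',cv2.resize(i[260:400,260:400],None,fx=4,fy=4,interpolation=cv2.INTER_CUBIC))
E
```

```text
shift [0.8 0.1 0.1] spin 0.2 rows 0.0 t 20.98 tcp [ 519.7 -212.3  118.5] [179.4  -1.3   9.4] F [-2.4  1.6  4.2] w 30.0
```

View pics/s13z.png

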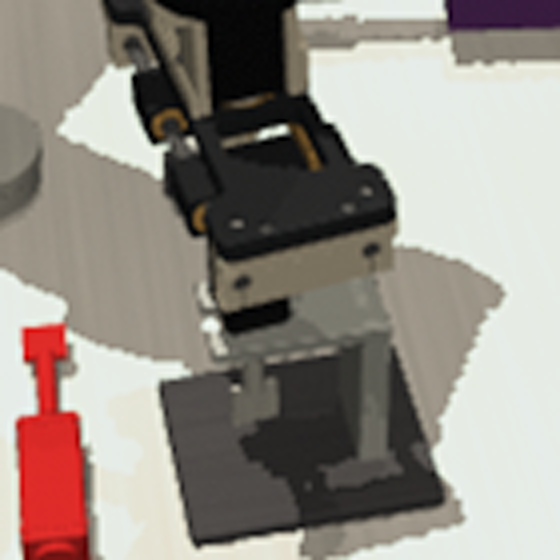

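Contact force is 4 N up, so it is resting on the fork. I'll open and retreat upward.

Emit:
carry_out(motion=[[0.6,0,0,0,0],[0.3,0,0,0,0],[0,0,0,0,0],[0,0,0,0,0],[0,0,0,0,0],[0,0,0,0,0],[0,0,0,0,0],[0,0,0,0,0]])

```text
time: 22.02
tool_pos: [519.7, -212.3, 118.5]
tcp_rot: [3.131, -0.022, 0.164]
contact_force: [0.3, 0.3, -0.2]
grip_width: 91.8
```

```bash
python3 g.py 519.7 -212.3 230 9.4
```

```text
shift [   2.4    1.2 -111.5] spin -0.0 rows 1.9 t 22.02 tcp [ 519.7 -212.3  118.5] [179.4  -1.3   9.4] F [ 0.3  0.3 -0.2] w 91.8
```

Emit:
carry_out(motion=[[0,0.3,0.2,-15,0],[0,1,0.5,-50,0],[0,2,1,-100,0],[0,2,1,-120,0],[0,-30,40,-130,0],[0,-60,80,-130,0],[0,-90,120,-130,0],[0,-120,160,-130,0],[0,-140,200,-130,0],[0,-140,200,-130,0]])

```text
time: 23.28
tool_pos: [409.7, -434.2, 248.2]
tcp_rot: [3.129, -0.022, 0.16]
contact_force: [0.6, 0.6, -0.4]
grip_width: 92.0
```

```bash
python3 - <<'E'
from h import *
c=cap('top','t14');s=cap('side','s14')
i=cv2.imread('pics/s14.png');cv2.imwrite('pics/s14z.png',cv2.resize(i[200:400,220:420],None,fx=3,fy=3,interpolation=cv2.INTER_CUBIC))
i=cv2.imread('pics/t14.png');cv2.imwrite('pics/t14z.png',cv2.resize(i[215:300,240:480],None,fx=3.3,fy=3.3,interpolation=cv2.INTER_CUBIC))
P=pts(c);print(np.median(P[258:261,451:454].reshape(-1,3),0).round(1))
o=bot.get_obs();print(o['time'],o['tool_pos'])
E
```

```text
[ 520.2 -211.2  175.7]
23.375 [ 411.00728801 -431.3733081   248.14502088]
```

View pics/s14z.png

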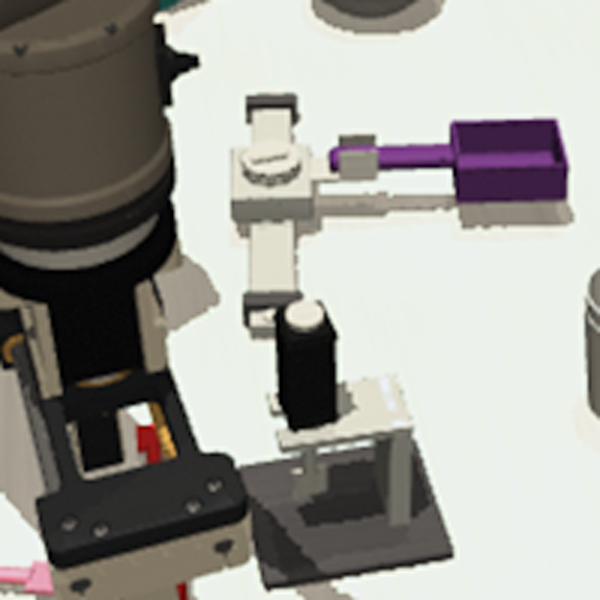

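View pics/t14z.png

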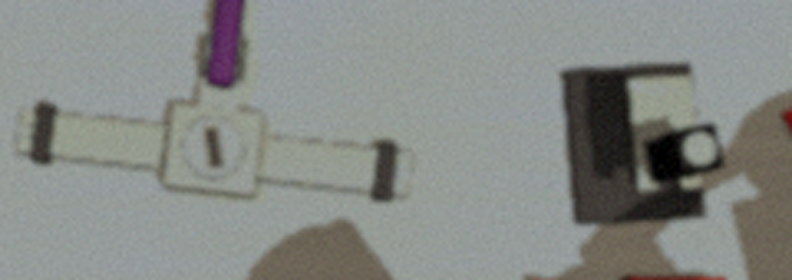

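The driver hangs upright in the fork, with its cap at about (520,−211,175) as it was at the start. One averaged final check of screw and carriage before handing in.

```bash
python3 - <<'E'
from h import *
cs=[bot.capture('top') for _ in range(6)];c=cs[0];c['color']=np.mean([x['color'] for x in cs],0)
g=c['color'].mean(2)
def mom(x0,y0,x1,y1,z,off):
    a=g[y0:y1,x0:x1];bg=np.median(a);w=np.clip(bg-off-a,0,None);n,l=cv2.connectedComponents((w>0).astype(np.uint8))
    k=l[np.unravel_index(w.argmax(),w.shape)];w=w*(l==k)
    v,u=np.mgrid[y0:y1,x0:x1];Q=np.array([ray(c,p,q,z)[:2] for p,q in zip(u.ravel(),v.ravel())]);ww=w.ravel()
    mu=(Q*ww[:,None]).sum(0)/ww.sum();C=np.cov(Q.T,aweights=ww);e=np.linalg.eigh(C);d=e[1][:,1]
    return mu.round(2),np.degrees(np.arctan2(d[1],d[0]))
A=mom(245,242,260,268,24,40);B=mom(349,253,364,281,24,40);S=mom(296,251,313,268,50,30)
print(A,B,S);d=A[0]-B[0];print('rail y yaw',np.degrees(np.arctan2(d[1],d[0])),'mid',(A[0]+B[0])/2,'carriage y',(S[0]-(A[0]+B[0])/2)@d/np.linalg.norm(d))
E
```

```text
(array([551.56, 238.37]), np.float64(174.66654220657506)) (array([519.44, -17.38]), np.float64(172.5170889488686)) (array([536.73, 110.48]), np.float64(-171.52162869329888))
rail y yaw 82.84162278388351 mid [535.5   110.495] carriage y 0.1383902609953517
```

```bash
python3 -c "
from plant import bot;print(bot.close_job())"
```

```text
the job is handed in; nothing more can be done
None
```

I pushed the carriage to the middle of its rail, drove the screw home until it hit its stop, and hung the screwdriver back in the fork. The job was handed in at about 24 s.

Last checks:
- **Carriage:** it measures about 0.1 mm from midway. An earlier, rougher check from the side view put it 1 mm off the other way.
- **Screw:** the turn measures about 1.298 rad, with 1.30 being fully home. The moment jumped to 0.42 N m at the end with no further sinking, and the total sink of about 5.0 mm was close to the 4.8 mm expected. The single-frame image check before that gave 1.28 rad.
- **Driver:** it hangs upright, with its cap within about 1 mm in plan and 3 mm in height of where it started. The gripper is open and clear of everything.

**Knocked-over look-alikes:** the three red and pink look-alike drivers, balanced on their bits in the first picture, were lying on the deck by the second. The arm had passed over 70 mm above them with no measured force, so they appear to have tipped over by themselves. None fell off the surface. The listed bystanders looked undisturbed in the pictures, though I did not measure their positions.

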